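# Pack the turner's tool box in layers

## Robot

A 6-joint arm with a two-finger parallel gripper is mounted at the origin on the work surface; the furniture and walls round the work are solid. World frame = base frame: x ahead of the robot, y to its left, z up, the work surface at z = 0. Lengths are in m, angles in rad, forces in N, time in s.
With the tool pointing down it reaches from about 0.325 to 0.775 m from the base axis. Payload 5.5 kg.
Tool frame: the origin (TCP) lies on the front face of the gripper's body, between the roots of the fingers; the fingertips stand 80 mm ahead of it and the grasp point (between the pads) lies 61 mm ahead of it; z points along the fingers, y is the line along which they close (so a half turn about z gives the same grasp; the last joint's range is limited). The gripper opens to 88 mm and grips with 3 to 60 N. Pads are 20 mm wide; open, the fingers measure 115 mm over their backs; the gripper's body (75 mm by 178 mm) begins 61 mm behind the grasp point.
Start: joints at [-1.384, 0.091, 1.231, -0, 1.82, -0.057], TCP at [0.145, -0.582, 0.303] pointing down, gripper open.
Joint ranges: [-2.87, 2.87], [-0.86, 2.18], [0.17, 2.46], [-1.51, 4.65], [0.06, 2.69], [-2.65, 2.65]. Speed limits (rad/s): [2.57, 2.57, 3.01, 3.14, 3.14, 3.14].

## Interface

Orientations are given as a unit quaternion [w, x, y, z].
In Python, from plant import r, imaging gives the robot as it stands.
- The arm moves only by the tool arm_command, never from a script. Its argument "motion" is one flat list of numbers, 7 for each row, row after row: the shift along the tool's x, y, z in mm, then the turn, a rotation vector about the tool's x, y, z in degrees, then the closure, from -1 (fully open) to 1 (shut). A call has 1 to 12 rows; each row shifts and turns the commanded pose from where the row before left it, along the tool's axes as they then stand; what a row does not reach is not made up. A row lasts 1/12 s, in which the tool goes at most 41.7 mm and 7.16 degrees, less where a joint would pass 70% of its speed; a pose out of reach is approached as far as the arm can. A call is refused whole if a number of a shift passes 41.7 or a number of a turn 7.16, either way. A call with a gripper value outside its range is refused whole. The fingers move at their own pace and stop on an object; "force" is the grip in N (left out, the last holds). Time passes only in rows, so rows that do not move let the fingers close. It gives the time, the measured TCP pose, the force, the opening and the grip force at its end, in the units of the state.
- r.read_state(): the state, without advancing time (a new reading comes with each control period).
- imaging.capture(name): name is "side" or "top"; returns a dict with "frame" (384x512x3 uint8, blue, green, red), "fx", "fy", "cx", "cy" (pixels), "R" (3x3) and "t" (3): a world point X has camera coordinates R X + t. Camera axes: x right, y down, z forward; pixel columns grow to the right and rows downward; lengths in m; the calibration is good to about 2 mm. A picture is of the moment at which its call begins. There is no depth.
- r.hand_in(): hands the job in; it is judged then, once.
The state is a dict: "clock": time; "joint_pos": joint angles; "dq": joint speeds; "joint_efforts": joint torques, N m; "position": TCP position; "orientation": TCP orientation; "ft_force": force on the tool from outside, world axes, zero at the start; "torque": the same for the moment, N m; "width": finger opening in m; "finger_force": force on a finger pad.
Only numpy, scipy, OpenCV 4.12 (cv2) and the standard library are available. Lean on these libraries where they do the work, as an engineer would, in place of code of your own. Each camera call takes 0.05 s, during which the arm holds its last target. There are 200 camera calls.

## Task

Pack the tool box in layers: set the heavy faceplate down flat, boss up, in the box's open empty compartment, then push the sliding till along its runners fully home over it, then lay the chuck key flat in the till. Set the two things down rather than dropping them, and leave everything else where it is.

Things in the scene. Friction and masses are not known exactly. Their poses are not given: they have to be found in the camera images.
- tool_box: open wooden box fixed on the bench, 170 (x) x 284 (y, 304 over end cleats) x 68 mm high. Origin: centre of underside; y along its length. Walls 10, floor 6 mm; inside 150 x 264. A low partition (8 thick, top at 38 mm) in the middle makes two compartments 150 x 128: the one at +y is empty, the one at -y is under the till at the start. Runners 6 mm wide (top at 39 mm) on the long sides
- bin_floor (a point): centre of the floor of the empty compartment (+y end of the box), 6 mm above the bench; axes as the box
- till (a joint): how far (m) the sliding till has moved along the box's +y: 0 = against the -y end wall, 0.130 = fully home against the +y end wall, covering the +y compartment. Starts at 0 to 0.015. It slides on its runners and does not lift out; sliding takes about 3 N (more when fast) and it stays where it is left
- till_floor (a point): centre of the till's inside floor, 44 mm above the bench, axes as the box. Shallow open tray 146 (x) x 134 (y) mm outside, 134 x 122 inside, underside 40 and top 64 mm above the bench. End walls (at +y and -y) 6 mm thick, inner faces 61 mm from this point, 20 mm above its floor, 14 mm in the 66 mm wide finger scoop at their middle; push there from inside with shut fingertips
- faceplate: grey steel lathe faceplate, lying on the bench boss up: a flange 82 mm in diameter and 13 mm thick, on it a round boss 42 mm in diameter, 13 mm high (26 mm in all), 0.38 kg. Origin: centre of its underside; z up through the boss. Grasp the boss
- chuck_key: grey steel T-handled chuck key lying flat, 112 mm long, 12 mm thick, 0.15 kg. Origin: centre of its underside; its 12 mm wide shank runs along its y axis from y = -56 to +44 mm, the 76 mm long, 12 mm wide cross handle lies along x at y = +44 to +56 mm; its centre of mass is at about y = +18 mm
- sanding_block: wooden sanding block, 63 x 112 x 29 mm, lying in the -y compartment under the till (its top 35 mm above the bench); stays there. Origin: centre of its underside
- offcut_3: bystander: strip of wood, 20 x 130 x 20 mm, along the left edge of the bench. Origin: centre of its underside
- wax_tin: bystander: round tin, 79 mm in diameter, 34 mm high, on the bench. Origin: centre of its underside

How it is judged:
By the outcome, as a careful person would: the job done as asked, in the order asked, and still so for the second after the job is handed in, with the robot touching nothing.
It also fails if it takes over 58 s, if anything falls off the work surface, if the arm or the gripper's body presses on something with over 40 N, if the wrist force passes 120 N, or if a joint passes its speed limit or range.

## Working session

There is one attempt and no reset: what is moved stays moved. The work goes in short steps, Python scripts to look and compute and a tool call to move; the robot and the scene stay as the last step left them, time stands still between calls to the robot, and variables do not carry over. Pictures are saved under pics/ and viewed, at most 10 in all, crops included, and the job is handed in when it is done.

Besides the shell and the picture viewer there is one more tool, called after "Request:" in YAML: its name, and indented under it one key for each argument. arm_command: Moves the arm, as the interface text tells. Its arguments: {"type":"object","properties":{"motion":{"type":"array","items":{"type":"number"}},"force":{"type":"number"}},"required":["motion"]}

```bash
ls; mkdir -p pics; cat > look.py <<'E'
import cv2,sys,json,numpy as np
from plant import r,imaging
def snap(tag):
    out={}
    for n in("top","side"):
        c=imaging.capture(n); cv2.imwrite(f"pics/{tag}_{n}.png",c["frame"]); out[n]=c
        np.savez(f"{tag}_{n}.npz",**{k:np.array(v) for k,v in c.items()})
    return out
E
python3 - <<'E'
from look import *
o=snap("a")
for n in o:
    c=o[n]; print(n,c["fx"],c["fy"],c["cx"],c["cy"],np.round(c["R"],3).tolist(),np.round(c["t"],3).tolist(), (-np.array(c["R"]).T@c["t"]).round(3))
    cv2.imwrite(f"pics/a2_{n}.png",cv2.resize(c["frame"],(800,600),interpolation=cv2.INTER_CUBIC))
print(r.read_state())
E
```

```text
pics
top 461.7761988979207 461.7761988979207 249.26155107533458 187.0024325558632 [[0.01, -1.0, 0.006], [-0.979, -0.011, -0.204], [0.204, -0.004, -0.979]] [0.047, 0.52, 1.088] [0.287 0.056 1.171]
side 490.55121786247946 490.55121786247946 251.24507871675627 193.08588675838286 [[-0.961, -0.277, 0.006], [-0.131, 0.432, -0.892], [0.245, -0.858, -0.451]] [0.492, 0.118, 1.059] [0.229 0.994 0.58 ]
{'clock': 0.1, 'joint_pos': array([-1.38368775e+00,  9.17916681e-02,  1.23176850e+00, -2.46541141e-05,
        1.81979618e+00, -5.67424423e-02]), 'dq': array([ 1.97950096e-03, -2.94127755e-03, -1.58256295e-03, -9.80310625e-05,
        8.52058043e-04, -1.75067023e-03]), 'joint_efforts': array([ 2.18223417e-03, -4.47857523e+01, -4.07569206e+01,  7.00221048e-02,
        2.84451741e-02, -1.23301179e-04]), 'position': array([ 0.14480868, -0.58213311,  0.30161327]), 'orientation': array([-8.79195547e-04,  9.92576271e-01,  1.21620595e-01, -6.93649541e-05]), 'ft_force': array([-0.12007612,  0.48651487,  0.1976412 ]), 'torque': array([-0.01488704,  0.02986106,  0.03872901]), 'finger_force': 0.0, 'width': 0.08755634392593295}
```

View pics/a2_top.png

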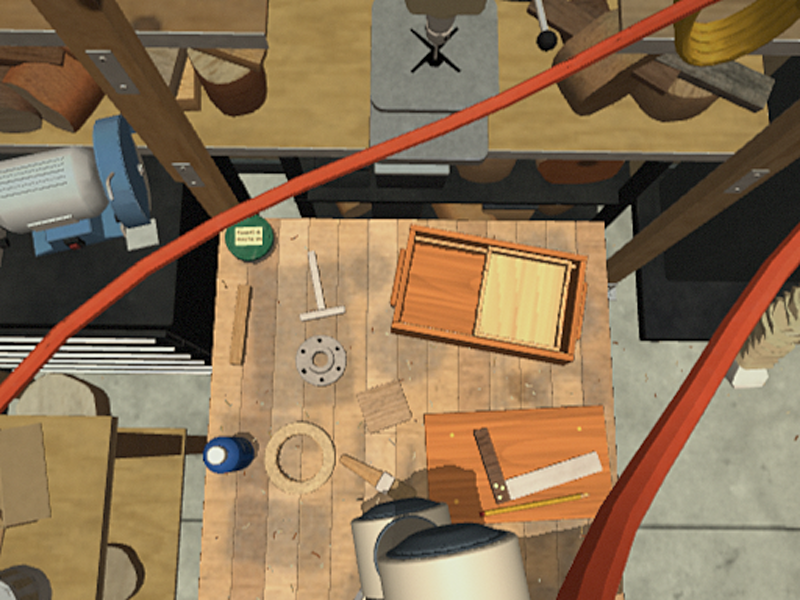

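View pics/a2_side.png

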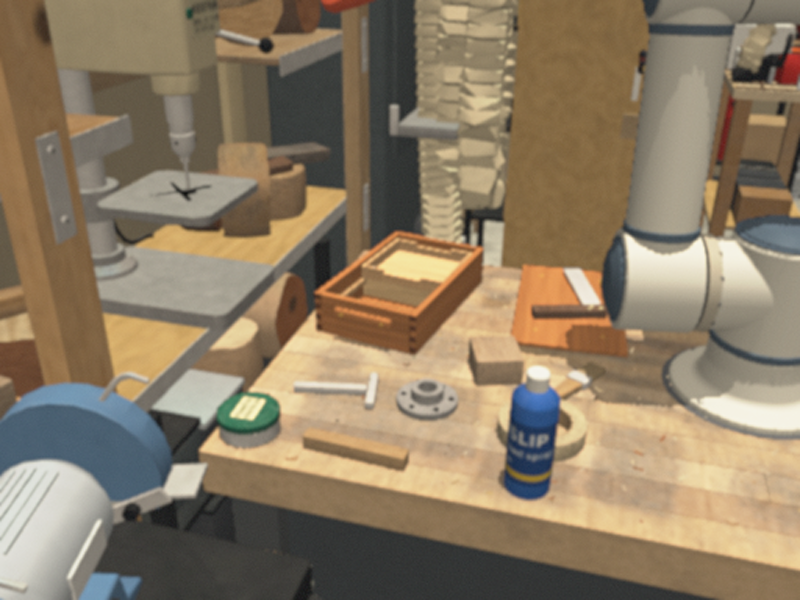

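The top view shows the faceplate at about (321,361), the key from (312,252) to (322,313), and the box with corners at about (412,226), (587,257), (572,361) and (391,329). The till is at the right (-y) end. The side view shows the same things. Next come enlarged crops.

```bash
python3 - <<'E'
import cv2
def crop(src,x,y,w,h,s,out):
    i=cv2.imread(src)[y:y+h,x:x+w]; i=cv2.resize(i,None,fx=s,fy=s,interpolation=cv2.INTER_CUBIC)
    for k in range(0,w,10): cv2.line(i,(k*s,0),(k*s,10 if k%50 else 20),(255,0,255),1); (k%50==0) and cv2.putText(i,str(x+k),(k*s+2,20),0,.4,(255,0,255),1)
    for k in range(0,h,10): cv2.line(i,(0,k*s),(10 if k%50 else 20,k*s),(255,0,255),1); (k%50==0) and cv2.putText(i,str(y+k),(12,k*s+12),0,.4,(255,0,255),1)
    cv2.imwrite(out,i)
crop("pics/a_top.png",185,135,200,120,4,"pics/c_top.png")
crop("pics/a_side.png",180,140,140,140,4,"pics/c_side.png")
E
```

```text
(no output)
```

View pics/c_top.png

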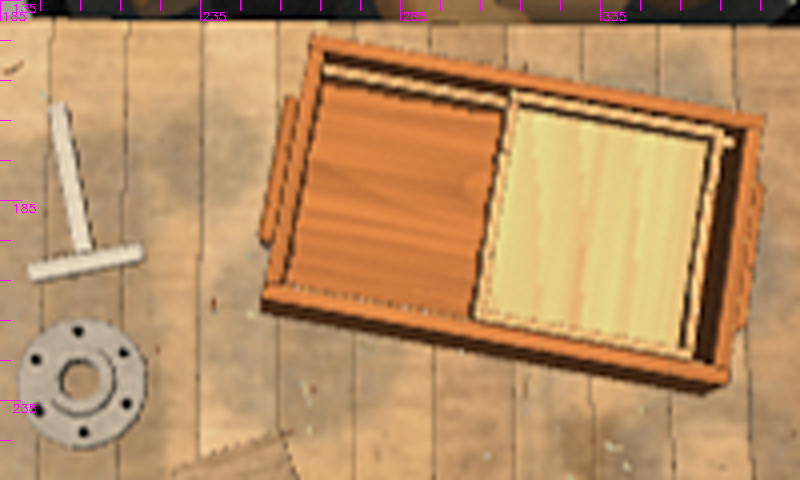

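View pics/c_side.png

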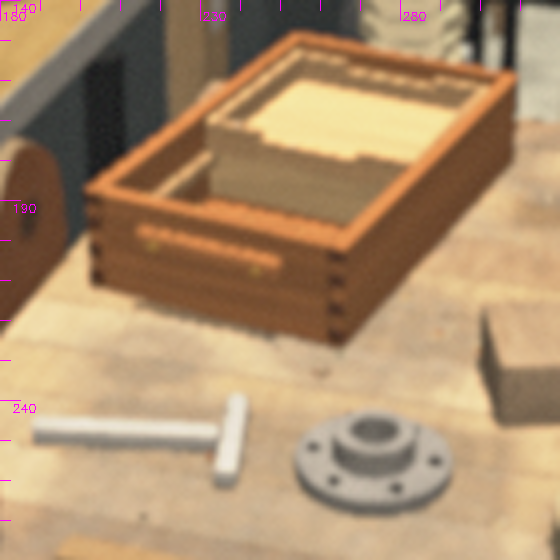

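Pixel positions read off the crops: the box rim corners in both views, boss centre (82,379) top and (374,430) side, key tip and handle ends, and the till's leading top edge (512,92)-(474,318).

```bash
cat > geo.py <<'E'
import numpy as np
from scipy.optimize import least_squares
def cam(f):
    c=np.load(f); return c
def px(p,o,s=4): return (np.array(p,float)+.5)/s-.5+np.array(o)
def proj(c,X):
    q=np.atleast_2d(X)@c["R"].T+c["t"]; return q[:,:2]/q[:,2:]*[c["fx"],c["fy"]]+[c["cx"],c["cy"]]
def tri(ct,a,cs,b):
    s=least_squares(lambda X:np.r_[proj(ct,X)[0]-a,proj(cs,X)[0]-b],[.5,0,.02]); return s.x,np.abs(s.fun).max()
def plane(c,a,z):
    d=c["R"].T@[(a[0]-c["cx"])/c["fx"],(a[1]-c["cy"])/c["fy"],1]; o=-c["R"].T@c["t"]; return o+d*(z-o[2])/d[2]
E
python3 - <<'E'
from geo import *
T,S=cam("a_top.npz"),cam("a_side.npz"); to,so=(185,135),(180,140)
P={"box far+y":((314,37),(88,187)),"box far-y":((762,118),(515-218,32)),"box near-y":((724,373),(515,77)),"box near+y":((262,297),(343,247)),
"boss":((82,379),(374,430)),"hole":((79,378),(375,430)),"keytip":((58,103),(33,425)),"h+y":((30,270),(225,476)),"h-y":((143,252),(237,396)),
}
X={}
for k,(a,b) in P.items():
    X[k],e=tri(T,px(a,to),S,px(b,so)); print(k,X[k].round(4),round(e,2))
loc=np.array([[85,142],[85,-142],[-85,-142],[-85,142]])/1e3
names=["box far+y","box far-y","box near-y","box near+y"]
def W(p,l,z):
    c,s=np.cos(p[2]),np.sin(p[2]); l=np.atleast_2d(l); return np.c_[p[0]+c*l[:,0]-s*l[:,1],p[1]+s*l[:,0]+c*l[:,1],np.full(len(l),z)]
def f(p): return np.r_[(proj(T,W(p,loc,.068))-[px(P[n][0],to) for n in names]).ravel(),(proj(S,W(p,loc,.068))-[px(P[n][1],so) for n in names]).ravel()]
b=least_squares(f,[.6,-.1,-.15]); p=b.x; print("box",p.round(4),b.fun.round(1))
c,s=np.cos(p[2]),np.sin(p[2]); Ri=np.array([[c,s],[-s,c]])
for q in [(512,92),(474,318),(735,133),(692,358)]: print("till corner local",(Ri@(plane(T,px(q,to),.064)[:2]-p[:2])).round(4))
print("bin",W(p,[0,.068],.006).round(4))
for q in ((82.5,384),): print("flange top",plane(T,px(q,to),.013).round(4))
print("flange side",plane(S,px((373.5,459),so),.013).round(4))
kt=X["keytip"];h=(X["h+y"]+X["h-y"])/2; d=h-kt; print("key yaw",np.degrees(np.arctan2(d[1],d[0]))-90,"handle",h.round(4),np.linalg.norm(d), np.degrees(p[2]))
E
```

```text
box far+y [0.6281 0.0191 0.0676] 0.6
box far-y [ 0.5783 -0.258   0.0675] 0.25
box near-y [ 0.4187 -0.2289  0.0647] 0.5
box near+y [0.4638 0.0497 0.0679] 0.55
boss [0.4178 0.1609 0.0245] 0.47
hole [0.4175 0.1625 0.0257] 0.15
keytip [0.599  0.1833 0.0078] 0.26
h+y [0.4879 0.1975 0.0065] 0.1
h-y [0.5022 0.1259 0.0086] 0.76
box [ 0.5222 -0.1042 -0.1732] [-0.9 -1.6  0.2 -1.5  0.7  2.3 -0.3 -0.2 -0.6  0.2 -0.8 -0.3  1.3 -1.1
  0.8  0.2]
till corner local [0.0703 0.0121]
till corner local [-0.0738  0.0128]
till corner local [ 0.0697 -0.1276]
till corner local [-0.0738 -0.1204]
bin [[ 0.5339 -0.0372  0.006 ]]
flange top [0.4148 0.1613 0.013 ]
flange side [0.4163 0.1701 0.013 ]
key yaw -258.27782422913674 handle [0.495  0.1617 0.0076] 0.10616256461547013 -9.925556965774122
```

Request:
arm_command:
  motion: [31, -23, 0, 0, 0, 0, -1, 31, -23, 0, 0, 0, 0, -1, 31, -23, 0, 0, 0, 0, -1, 31, -23, 0, 0, 0, 0, -1, 31, -23, 0, 0, 0, 0, -1, 31, -23, 0, 0, 0, 0, -1, 31, -23, 0, 0, 0, 0, -1, 31, -23, 0, 0, 0, 0, -1, 0, 0, 0, 0, 0, 6, -1, 0, 0, 0, 0, 0, 6, -1, 0, 0, 0, 0, 0, 6, -1, 0, 0, 0, 0, 0, 6, -1]
  force: 40

```text
clock: 1.1
position: [0.3413, -0.3433, 0.3022]
orientation: [-0.0, 0.996, -0.089, -0.0]
ft_force: [-0.7, -0.3, -0.2]
width: 0.0876
finger_force: 0.0
```

```bash
cat > go.py <<'E'
import sys,numpy as np
from plant import r
from scipy.spatial.transform import Rotation as Ro
def go(x,y,z,a=None):
    s=r.read_state(); q=s["orientation"]; R=Ro.from_quat([q[1],q[2],q[3],q[0]]).as_matrix()
    d=R.T@(np.array([x,y,z])-s["position"])*1e3
    print("t",round(s["clock"],2),"pos",s["position"].round(4),"ang",np.degrees(np.arctan2(R[1,0],R[0,0])).round(2),"z",R[:,2].round(3),"F",s["ft_force"].round(1),"w",round(s["width"],4),"ff",round(s["finger_force"],1))
    print("shift mm",d.round(1),"len",np.linalg.norm(d).round(1), "tgt turn about z", None if a is None else round(np.degrees(np.arctan2(R[1,0],R[0,0]))-a,2))
if __name__=="__main__": go(*map(float,sys.argv[1:]))
E
python3 go.py .4165 .1615 .2 -10
```

```text
t 1.1 pos [ 0.3413 -0.3433  0.3022] ang -10.27 z [-0.001  0.001 -1.   ] F [-0.7 -0.3 -0.2] w 0.0876 ff 0.0
shift mm [ -16.  -510.1  102.4] len 520.5 tgt turn about z -0.27
```

Request:
arm_command:
  motion: [-1, -40, 6, 0, 0, 0, -1, -1, -40, 6, 0, 0, 0, -1, -1, -40, 6, 0, 0, 0, -1, -1, -40, 6, 0, 0, 0, -1, -1, -40, 6, 0, 0, 0, -1, -1, -40, 6, 0, 0, 0, -1, -1, -40, 6, 0, 0, 0, -1, -1, -40, 6, 0, 0, 0, -1, -1, -40, 6, 0, 0, 0, -1, -1, -40, 6, 0, 0, 0, -1, -1, -40, 6, 0, 0, 0, -1, -1, -40, 6, 0, 0, 0, -1]

```text
clock: 2.1
position: [0.4124, 0.133, 0.2302]
orientation: [0.0, 0.996, -0.087, 0.0]
ft_force: [0.9, 0.1, 1.0]
width: 0.088
finger_force: 0.0
```

```bash
python3 go.py .4165 .1615 .12 -10
```

```text
t 2.1 pos [0.4124 0.133  0.2302] ang -10.02 z [ 0. -0. -1.] F [0.9 0.1 1. ] w 0.088 ff 0.0
shift mm [ -1.  -28.8 110.1] len 113.8 tgt turn about z -0.02
```

Request:
arm_command:
  motion: [-1, -15, 35, 0, 0, 0, -1, 0, -14, 35, 0, 0, 0, -1, 0, 0, 33, 0, 0, 0, -1, 0, 0, 10, 0, 0, 0, -1, 0, 0, 10, 0, 0, 0, -1, 0, 0, 0, 0, 0, 0, -1, 0, 0, 0, 0, 0, 0, -1]

```text
clock: 2.68
position: [0.4176, 0.1593, 0.109]
orientation: [-0.0, 0.996, -0.088, 0.001]
ft_force: [0.5, -0.1, 0.6]
width: 0.0876
finger_force: 0.0
```

```bash
python3 go.py .4165 .1615 .0965 -10
```

```text
t 2.68 pos [0.4176 0.1593 0.109 ] ang -10.08 z [ 0.002  0.    -1.   ] F [ 0.5 -0.1  0.6] w 0.0876 ff 0.0
shift mm [-1.5 -1.9 12.5] len 12.7 tgt turn about z -0.08
```

Request:
arm_command:
  motion: [-1, -2, 6, 0, 0, 0, -1, 0, 0, 6, 0, 0, 0, -1, 0, 0, 0, 0, 0, 0, 1, 0, 0, 0, 0, 0, 0, 1, 0, 0, 0, 0, 0, 0, 1, 0, 0, 0, 0, 0, 0, 1, 0, 0, 0, 0, 0, 0, 1, 0, 0, 0, 0, 0, 0, 1]
  force: 40

```text
clock: 3.35
position: [0.4164, 0.1618, 0.0959]
orientation: [-0.0, 0.996, -0.087, 0.0]
ft_force: [-0.1, 0.6, -0.4]
width: 0.0513
finger_force: 0.0
```

```bash
python3 go.py .4165 .1615 .0965 -10; python3 -c "
from look import *
snap('b')"
```

```text
t 3.35 pos [0.4164 0.1618 0.0959] ang -10.03 z [ 0.  0. -1.] F [-0.1  0.6 -0.4] w 0.0513 ff 0.0
shift mm [ 0.1  0.3 -0.6] len 0.7 tgt turn about z -0.03
```

Request:
arm_command:
  motion: [0, 0, 0, 0, 0, 0, 1, 0, 0, 0, 0, 0, 0, 1, 0, 0, 0, 0, 0, 0, 1, 0, 0, 0, 0, 0, 0, 1]

```text
clock: 3.78
position: [0.4164, 0.1619, 0.0957]
orientation: [-0.0, 0.996, -0.087, 0.0]
ft_force: [0.0, 1.8, -0.6]
width: 0.0416
finger_force: 39.9
```

```bash
python3 go.py .4165 .1615 .0965 -10
```

```text
t 3.78 pos [0.4164 0.1619 0.0957] ang -10.03 z [ 0.  0. -1.] F [ 0.   1.8 -0.6] w 0.0416 ff 39.9
shift mm [ 0.2  0.4 -0.8] len 0.9 tgt turn about z -0.03
```

Request:
arm_command:
  motion: [0, 0, -15, 0, 0, 0, 1, 0, 0, -25, 0, 0, 0, 1, 0, 0, -35, 0, 0, 0, 1, 0, 0, -25, 0, 0, 0, 1, 0, 0, 0, 0, 0, 0, 1]

```text
clock: 4.2
position: [0.4179, 0.1621, 0.2012]
orientation: [-0.001, 0.996, -0.087, 0.004]
ft_force: [0.9, 0.3, -2.5]
width: 0.0417
finger_force: 39.8
```

```bash
python3 go.py .5339 -.0372 .195 -10
```

```text
t 4.2 pos [0.4179 0.1621 0.2012] ang -10.04 z [ 0.008  0.002 -1.   ] F [ 0.9  0.3 -2.5] w 0.0417 ff 39.8
shift mm [148.9 176.1   6.7] len 230.7 tgt turn about z -0.04
```

Lifted (-2.5 N vs 3.7 N transient). Next I carry it over the compartment.

Request:
arm_command:
  motion: [12, 14, 0, 0, 0, 0, 1, 20, 24, 0, 0, 0, 0, 1, 23, 28, 0, 0, 0, 0, 1, 23, 28, 0, 0, 0, 0, 1, 23, 28, 0, 0, 0, 0, 1, 23, 27, 0, 0, 0, 0, 1, 16, 18, 0, 0, 0, 0, 1, 8, 9, 0, 0, 0, 0, 1, 0, 0, 0, 0, 0, 0, 1, 0, 0, 0, 0, 0, 0, 1]

```text
clock: 5.03
position: [0.5308, -0.0371, 0.194]
orientation: [-0.0, 0.996, -0.088, -0.002]
ft_force: [-0.3, -0.7, -3.5]
width: 0.0417
finger_force: 39.8
```

```bash
python3 go.py .5339 -.0372 .11 -10; python3 - <<'E'
from look import *
o=snap('d'); 
t=cv2.resize(o["top"]["frame"][135:255,245:385],None,fx=4,fy=4,interpolation=2); s=cv2.resize(o["side"]["frame"][120:240,190:320],None,fx=4,fy=4,interpolation=2)
s=s[:, :240] if 0 else s
w=np.hstack([t,s]); cv2.imwrite("pics/d.png",cv2.resize(w,None,fx=.74,fy=.74,interpolation=3))
E
```

```text
t 5.03 pos [ 0.5308 -0.0371  0.194 ] ang -10.08 z [-0.003  0.001 -1.   ] F [-0.3 -0.7 -3.5] w 0.0417 ff 39.8
shift mm [ 3.3 -0.4 84. ] len 84.0 tgt turn about z -0.08
```

View pics/d.png

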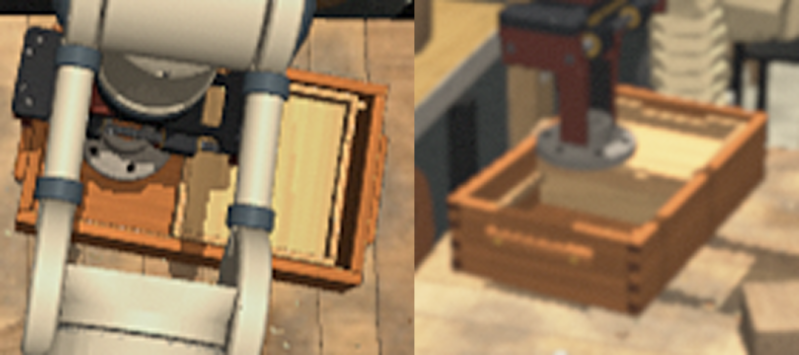

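The plate is held level above the empty compartment, at about (125,150) in the left half and (585,140) in the right half of the picture. I descend.

Request:
arm_command:
  motion: [3, 0, 15, 0, 0, 0, 1, 0, 0, 20, 0, 0, 0, 1, 0, 0, 20, 0, 0, 0, 1, 0, 0, 15, 0, 0, 0, 1, 0, 0, 10, 0, 0, 0, 1, 0, 0, 4, 0, 0, 0, 1, 0, 0, 2, 0, 0, 0, 1, 0, 0, 0, 0, 0, 0, 1, 0, 0, 0, 0, 0, 0, 1]

```text
clock: 5.88
position: [0.5348, -0.0376, 0.1109]
orientation: [0.0, 0.996, -0.087, 0.001]
ft_force: [-0.4, 0.8, -1.9]
width: 0.0414
finger_force: 39.8
```

```bash
python3 go.py .5339 -.0372 .1017 -10
```

```text
t 5.88 pos [ 0.5348 -0.0376  0.1109] ang -10.01 z [ 0.002 -0.    -1.   ] F [-0.4  0.8 -1.9] w 0.0414 ff 39.8
shift mm [-1.  -0.3  9.2] len 9.2 tgt turn about z -0.01
```

Request:
arm_command:
  motion: [0, 0, 3, 0, 0, 0, 1, 0, 0, 3, 0, 0, 0, 1, 0, 0, 1.5, 0, 0, 0, 1, 0, 0, 0.8, 0, 0, 0, 1, 0, 0, 0, 0, 0, 0, 1, 0, 0, 0, 0, 0, 0, 1, 0, 0, 0, 0, 0, 0, 1]

```text
clock: 6.47
position: [0.5344, -0.0379, 0.1017]
orientation: [0.0, 0.996, -0.087, 0.0]
ft_force: [-2.4, -0.3, 1.1]
width: 0.0419
finger_force: 39.9
```

Request:
arm_command:
  motion: [0, 0, 0.5, 0, 0, 0, 1, 0, 0, 0, 0, 0, 0, 1, 0, 0, 0, 0, 0, 0, 1]

```text
clock: 6.72
position: [0.5344, -0.0379, 0.1017]
orientation: [0.0, 0.996, -0.087, 0.0]
ft_force: [-4.4, 0.1, 5.7]
width: 0.0417
finger_force: 40.1
```

Firm contact with the floor. I open partway and rise.

Request:
arm_command:
  motion: [0, 0, 0, 0, 0, 0, -0.45, 0, 0, 0, 0, 0, 0, -0.45, 0, 0, 0, 0, 0, 0, -0.45, 0, 0, 0, 0, 0, 0, -0.45, 0, 0, 0, 0, 0, 0, -0.45]

```text
clock: 7.13
position: [0.5344, -0.0378, 0.1007]
orientation: [0.0, 0.996, -0.087, 0.0]
ft_force: [0.6, -0.0, -0.7]
width: 0.0633
finger_force: 0.0
```

Request:
arm_command:
  motion: [0, 0, -15, 0, 0, 0, -0.45, 0, 0, -30, 0, 0, 0, -0.45, 0, 0, -30, 0, 0, 0, 1, 0, 20, 0, 0, 0, 0, 1, 0, 34, 0, 0, 0, 0, 1, 0, 34, 0, 0, 0, 0, 1, 0, 22, 0, 0, 0, 0, 1, 0, 0, 0, 0, 0, 0, 1, 0, 0, 0, 0, 0, 0, 1, 0, 0, 0, 0, 0, 0, 1]

```text
clock: 7.97
position: [0.5153, -0.1457, 0.1757]
orientation: [-0.0, 0.996, -0.088, -0.0]
ft_force: [0.4, 1.3, 0.5]
width: 0.0139
finger_force: 0.0
```

```bash
python3 go.py .5144 -.1485 .1285 -10
```

```text
t 7.97 pos [ 0.5153 -0.1457  0.1757] ang -10.04 z [-0.     0.001 -1.   ] F [0.4 1.3 0.5] w 0.0139 ff 0.0
shift mm [-0.4  3.  47.2] len 47.3 tgt turn about z -0.04
```

Request:
arm_command:
  motion: [0, 3, 15, 0, 0, 0, 1, 0, 0, 18, 0, 0, 0, 1, 0, 0, 9, 0, 0, 0, 1, 0, 0, 4, 0, 0, 0, 1, 0, 0, 0, 0, 0, 0, 1, 0, 0, 0, 0, 0, 0, 1]

```text
clock: 8.47
position: [0.5149, -0.1486, 0.1302]
orientation: [-0.0, 0.996, -0.087, 0.0]
ft_force: [-0.2, 0.4, 0.5]
width: 0.0004
finger_force: 0.0
```

```bash
python3 go.py .5144 -.1485 .1285 -10;  python3 - <<'E'
from look import *
o=snap('e'); 
t=cv2.resize(o["top"]["frame"][135:255,245:385],None,fx=4,fy=4,interpolation=2); s=cv2.resize(o["side"]["frame"][120:240,190:320],None,fx=4,fy=4,interpolation=2)
cv2.imwrite("pics/e.png",cv2.resize(np.hstack([t,s]),None,fx=.74,fy=.74,interpolation=3))
E
```

```text
t 8.47 pos [ 0.5149 -0.1486  0.1302] ang -9.98 z [ 0.  0. -1.] F [-0.2  0.4  0.5] w 0.0004 ff 0.0
shift mm [-0.5  0.   1.7] len 1.8 tgt turn about z 0.02
```

View pics/e.png

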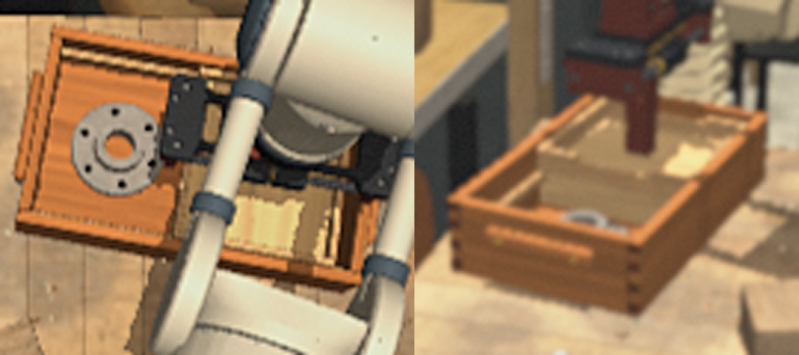

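The plate lies flat in the compartment at about (118,148), and the shut fingertips are inside the till at about (640,150). I start the push.

Request:
arm_command:
  motion: [0, -10, 1.5, 0, 0, 0, 1, 0, -12, 0, 0, 0, 0, 1, 0, -6, 0, 0, 0, 0, 1, 0, -5, 0, 0, 0, 0, 1, 0, -5, 0, 0, 0, 0, 1, 0, -8, 0, 0, 0, 0, 1, 0, -8, 0, 0, 0, 0, 1, 0, -8, 0, 0, 0, 0, 1, 0, -8, 0, 0, 0, 0, 1, 0, -8, 0, 0, 0, 0, 1]
  force: 20

```text
clock: 9.4
position: [0.5284, -0.0717, 0.1284]
orientation: [0.0, 0.996, -0.088, 0.0]
ft_force: [-0.1, -3.6, 0.5]
width: 0.0005
finger_force: 1.4
```

```bash
python3 go.py .534 -.030 .1285 -10
```

```text
t 9.4 pos [ 0.5284 -0.0717  0.1284] ang -10.04 z [ 0. -0. -1.] F [-0.1 -3.6  0.5] w 0.0005 ff 1.4
shift mm [ -1.8 -42.1  -0.1] len 42.1 tgt turn about z -0.04
```

Request:
arm_command:
  motion: [0, -8, 0, 0, 0, 0, 1, 0, -8, 0, 0, 0, 0, 1, 0, -8, 0, 0, 0, 0, 1, 0, -8, 0, 0, 0, 0, 1, 0, -8, 0, 0, 0, 0, 1, 0, -8, 0, 0, 0, 0, 1, 0, -8, 0, 0, 0, 0, 1, 0, -6, 0, 0, 0, 0, 1, 0, -4, 0, 0, 0, 0, 1, 0, 0, 0, 0, 0, 0, 1]

```text
clock: 10.23
position: [0.5398, -0.0061, 0.1283]
orientation: [-0.001, 0.996, -0.087, -0.0]
ft_force: [-0.0, -0.0, 0.1]
width: 0.0003
finger_force: 0.0
```

```bash
python3 go.py .5418 .0068 .1285 -10
```

```text
t 10.23 pos [ 0.5398 -0.0061  0.1283] ang -9.97 z [-0.     0.001 -1.   ] F [-0.  -0.   0.1] w 0.0003 ff 0.0
shift mm [ -0.2 -13.1  -0.2] len 13.1 tgt turn about z 0.03
```

Request:
arm_command:
  motion: [0, -3, 0, 0, 0, 0, 1, 0, -3, 0, 0, 0, 0, 1, 0, -3, 0, 0, 0, 0, 1, 0, -2, 0, 0, 0, 0, 1, 0, -1, 0, 0, 0, 0, 1]

```text
clock: 10.65
position: [0.5416, 0.0047, 0.1282]
orientation: [-0.0, 0.996, -0.087, -0.0]
ft_force: [-1.1, -2.7, 0.4]
width: 0.0004
finger_force: 1.3
```

Request:
arm_command:
  motion: [0, -1.5, 0, 0, 0, 0, 1, 0, -1.5, 0, 0, 0, 0, 1, 0, -1, 0, 0, 0, 0, 1]

```text
clock: 10.9
position: [0.5423, 0.0086, 0.1281]
orientation: [-0.0, 0.996, -0.087, -0.0]
ft_force: [-1.1, -2.1, 0.6]
width: 0.0002
finger_force: 1.3
```

Request:
arm_command:
  motion: [0, -1, 0, 0, 0, 0, 1, 0, -1, 0, 0, 0, 0, 1, 0, -1, 0, 0, 0, 0, 1, 0, 0, 0, 0, 0, 0, 1]

```text
clock: 11.23
position: [0.5427, 0.0106, 0.1282]
orientation: [0.001, 0.996, -0.088, -0.001]
ft_force: [-2.8, -6.1, 1.0]
width: 0.0004
finger_force: 3.1
```

Request:
arm_command:
  motion: [0, -1, 0, 0, 0, 0, 1, 0, -0.5, 0, 0, 0, 0, 1, 0, 0, 0, 0, 0, 0, 1]

```text
clock: 11.48
position: [0.5428, 0.0108, 0.1282]
orientation: [0.002, 0.996, -0.088, -0.001]
ft_force: [-5.3, -10.1, 2.3]
width: 0.0002
finger_force: 5.4
```

Hard stop reached: 10 N with no motion, so the till is home. I back off, rise and turn for the key.

Request:
arm_command:
  motion: [0, 6, 0, 0, 0, 0, 1, 0, 10, 0, 0, 0, 0, 1, 0, 0, -20, 0, 0, 0, 1, 0, 0, -35, 0, 0, 0, 1, 0, 0, -20, 0, 0, 0, -1, 0, 0, 0, 0, 0, -5.4, -1, 0, 0, 0, 0, 0, -5.4, -1, 0, 0, 0, 0, 0, -5.4, -1, 0, 0, 0, 0, 0, -5.4, -1, 0, 0, 0, 0, 0, 0, -1]

```text
clock: 12.32
position: [0.5407, -0.0029, 0.2035]
orientation: [-0.0, 0.995, 0.103, 0.001]
ft_force: [0.4, -0.2, -0.4]
width: 0.037
finger_force: 0.0
```

```bash
python3 go.py .5263 .1682 .11 11.6
```

```text
t 12.32 pos [ 0.5407 -0.0029  0.2035] ang 11.77 z [ 0.001  0.001 -1.   ] F [ 0.4 -0.2 -0.4] w 0.037 ff 0.0
shift mm [  20.7 -170.4   93.7] len 195.5 tgt turn about z 0.17
```

Request:
arm_command:
  motion: [2, -17, 0, 0, 0, 0, -1, 4, -33, 0, 0, 0, 0, -1, 5, -40, 0, 0, 0, 0, -1, 5, -40, 0, 0, 0, 0, -1, 4, -31, 10, 0, 0, 0, -1, 1, -9, 25, 0, 0, 0, -1, 0, 0, 25, 0, 0, 0, -1, 0, 0, 20, 0, 0, 0, -1, 0, 0, 13, 0, 0, 0, -1, 0, 0, 0, 0, 0, 0, -1, 0, 0, 0, 0, 0, 0, -1]

```text
clock: 13.23
position: [0.527, 0.1677, 0.1102]
orientation: [-0.0, 0.995, 0.1, -0.0]
ft_force: [0.7, -0.7, 0.2]
width: 0.0883
finger_force: 0.0
```

```bash
python3 go.py .5263 .1682 .0825 11.6;  python3 - <<'E'
from look import *
o=snap('f'); 
t=cv2.resize(o["top"]["frame"][125:255,165:385],None,fx=2.5,fy=2.5,interpolation=2); s=cv2.resize(o["side"]["frame"][130:260,180:320],None,fx=2.5,fy=2.5,interpolation=2)
cv2.imwrite("pics/f.png",cv2.resize(np.hstack([t,s]),(800,289),interpolation=3))
E
```

```text
t 13.23 pos [0.527  0.1677 0.1102] ang 11.48 z [-0.001  0.    -1.   ] F [ 0.7 -0.7  0.2] w 0.0883 ff 0.0
shift mm [-0.5 -0.7 27.7] len 27.7 tgt turn about z -0.12
```

View pics/f.png

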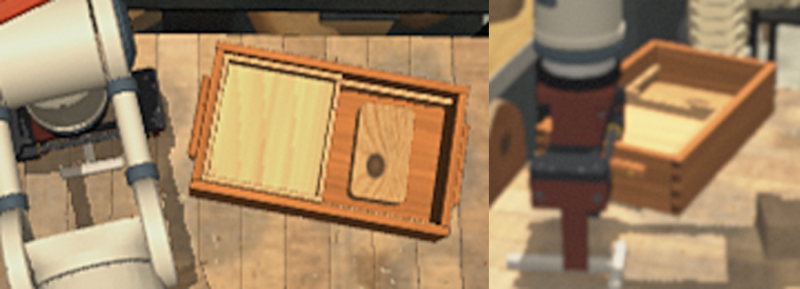

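The till is home at the +y end, with the sanding block in view. The fingers straddle the shank at about (575,262), beside the handle at (615,262). I descend and grip.

Request:
arm_command:
  motion: [0, 0, 12, 0, 0, 0, -1, 0, 0, 10, 0, 0, 0, -1, 0, 0, 5, 0, 0, 0, -1, 0, 0, 0, 0, 0, 0, 1, 0, 0, 0, 0, 0, 0, 1, 0, 0, 0, 0, 0, 0, 1, 0, 0, 0, 0, 0, 0, 1, 0, 0, 0, 0, 0, 0, 1, 0, 0, 0, 0, 0, 0, 1, 0, 0, 0, 0, 0, 0, 1, 0, 0, 0, 0, 0, 0, 1, 0, 0, 0, 0, 0, 0, 1]
  force: 35

```text
clock: 14.33
position: [0.527, 0.1679, 0.0834]
orientation: [-0.0, 0.995, 0.101, 0.0]
ft_force: [-0.6, 0.2, 0.9]
width: 0.0314
finger_force: 0.0
```

Request:
arm_command:
  motion: [0, 0, 0, 0, 0, 0, 1, 0, 0, 0, 0, 0, 0, 1, 0, 0, 0, 0, 0, 0, 1, 0, 0, 0, 0, 0, 0, 1]

```text
clock: 14.67
position: [0.527, 0.168, 0.0833]
orientation: [-0.0, 0.995, 0.101, -0.0]
ft_force: [-0.4, 0.8, -0.2]
width: 0.0116
finger_force: 35.0
```

Request:
arm_command:
  motion: [0, 0, -10, 0, 0, 0, 1, 0, 0, -25, 0, 0, 0, 1, 0, 0, -35, 0, 0, 0, 1, 0, 0, -30, 0, 0, 0, 1, 0, 0, -10, 0, 0, 3, 1, 0, 0, 0, 0, 0, 6, 1, 0, 0, 0, 0, 0, 6, 1, 0, 0, 0, 0, 0, 4.4, 1, 0, 0, 0, 0, 0, 2, 1, 0, 0, 0, 0, 0, 0, 1]

```text
clock: 15.5
position: [0.5269, 0.1678, 0.1938]
orientation: [0.0, 0.996, -0.086, 0.0]
ft_force: [-0.3, 0.1, -2.4]
width: 0.0119
finger_force: 35.0
```

```bash
python3 go.py .5153 -.0374 .19 -10
```

```text
t 15.5 pos [0.5269 0.1678 0.1938] ang -9.9 z [ 0. -0. -1.] F [-0.3  0.1 -2.4] w 0.0119 ff 35.0
shift mm [ 23.9 204.1   3.8] len 205.6 tgt turn about z 0.1
```

Request:
arm_command:
  motion: [2, 14, 0, 0, 0, 0, 1, 3, 26, 0, 0, 0, 0, 1, 4, 36, 0, 0, 0, 0, 1, 5, 40, 0, 0, 0, 0, 1, 4, 38, 0, 0, 0, 0, 1, 3, 28, 0, 0, 0, 0, 1, 2, 15, 0, 0, 0, 0, 1, 1, 7, 0, 0, 0, 0, 1, 0, 0, 0, 0, 0, 0, 1, 0, 0, 0, 0, 0, 0, 1]

```text
clock: 16.33
position: [0.5157, -0.0371, 0.1935]
orientation: [-0.0, 0.996, -0.086, 0.0]
ft_force: [0.8, 0.3, -0.7]
width: 0.0116
finger_force: 35.0
```

```bash
python3 go.py .5153 -.0374 .137 -10;  python3 - <<'E'
from look import *
o=snap('g'); 
t=cv2.resize(o["top"]["frame"][125:245,235:375],None,fx=3,fy=3,interpolation=2); s=cv2.resize(o["side"]["frame"][110:230,190:320],None,fx=3,fy=3,interpolation=2)
cv2.imwrite("pics/g.png",cv2.resize(np.hstack([t,s]),(790,351),interpolation=3))
E
```

```text
t 16.33 pos [ 0.5157 -0.0371  0.1935] ang -9.83 z [ 0.  0. -1.] F [ 0.8  0.3 -0.7] w 0.0116 ff 35.0
shift mm [-0.4  0.4 56.5] len 56.5 tgt turn about z 0.17
```

View pics/g.png

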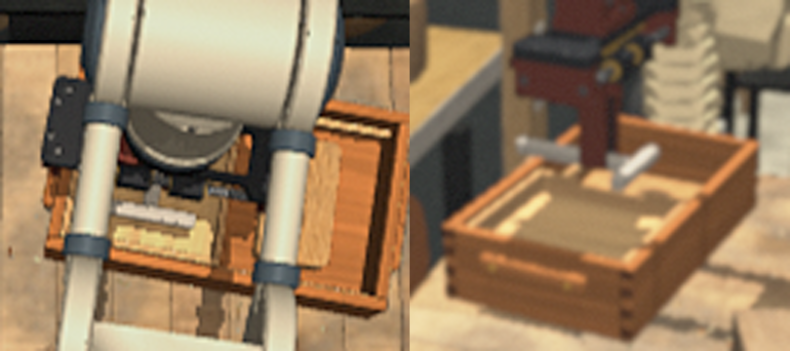

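The key is held level over the till: handle at about (155,213) in the top half and (635,165) in the side half. I descend.

Request:
arm_command:
  motion: [0, 0, 12, 0, 0, 0, 1, 0, 0, 18, 0, 0, 0, 1, 0, 0, 15, 0, 0, 0, 1, 0, 0, 9, 0, 0, 0, 1, 0, 0, 3, 0, 0, 0, 1, 0, 0, 3, 0, 0, 0, 1, 0, 0, 3, 0, 0, 0, 1, 0, 0, 1, 0, 0, 0, 1, 0, 0, 0, 0, 0, 0, 1, 0, 0, 0, 0, 0, 0, 1]

```text
clock: 17.27
position: [0.5161, -0.0373, 0.13]
orientation: [0.0, 0.996, -0.086, 0.001]
ft_force: [-0.5, 0.1, -0.9]
width: 0.0116
finger_force: 35.0
```

Request:
arm_command:
  motion: [0, 0, 1, 0, 0, 0, 1, 0, 0, 1, 0, 0, 0, 1, 0, 0, 0.8, 0, 0, 0, 1, 0, 0, 0, 0, 0, 0, 1, 0, 0, 0, 0, 0, 0, 1]

```text
clock: 17.68
position: [0.516, -0.0373, 0.1273]
orientation: [0.0, 0.996, -0.086, 0.0]
ft_force: [-2.2, 1.0, 3.8]
width: 0.0116
finger_force: 35.0
```

Request:
arm_command:
  motion: [0, 0, 0, 0, 0, 0, 0.3, 0, 0, 0, 0, 0, 0, 0.3, 0, 0, 0, 0, 0, 0, 0.3, 0, 0, 0, 0, 0, 0, 0.3, 0, 0, -6, 0, 0, 0, 0.3, 0, 0, -20, 0, 0, 0, 0.3, 0, 0, -35, 0, 0, 0, 0.3, 0, 0, -35, 0, 0, 0, 0.3, 0, 0, -20, 0, 0, 0, 0.3, 0, 0, 0, 0, 0, 0, 0.3]

```text
clock: 18.52
position: [0.5173, -0.0374, 0.2493]
orientation: [0.0, 0.996, -0.086, 0.005]
ft_force: [0.1, -0.4, 0.6]
width: 0.0306
finger_force: 0.0
```

Request:
arm_command:
  motion: [0, 35, 0, 0, 0, 0, 0.3, 0, 40, 0, 0, 0, 0, 0.3, 0, 40, 0, 0, 0, 0, 0.3, 0, 40, 0, 0, 0, 0, 0.3, 0, 40, 0, 0, 0, 0, 0.3, 0, 40, 0, 0, 0, 0, 0.3, 0, 0, 0, 0, 0, 0, 0.3, 0, 0, 0, 0, 0, 0, 0.3]

```text
clock: 19.18
position: [0.4748, -0.2704, 0.2413]
orientation: [-0.001, 0.996, -0.088, -0.001]
ft_force: [-0.6, 0.8, 0.1]
width: 0.0309
finger_force: 0.0
```

```bash
python3 - <<'E'
from look import *
o=snap('h'); 
t=cv2.resize(o["top"]["frame"][125:245,165:385],None,fx=3,fy=3,interpolation=2); s=cv2.resize(o["side"]["frame"][130:250,160:320],None,fx=3,fy=3,interpolation=2)
cv2.imwrite("pics/h.png",cv2.resize(np.hstack([t,s]),(798,252),interpolation=3))
E
```

```text
(no output)
```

View pics/h.png

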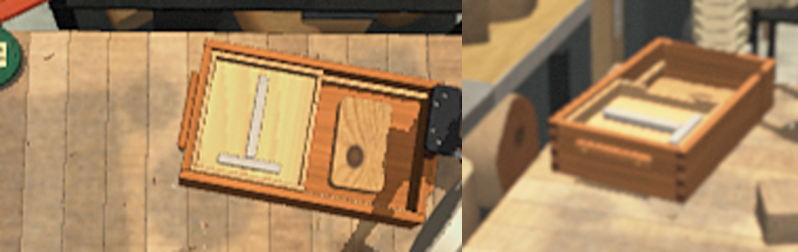

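The key lies flat in the till, from the tip at (262,78) to the handle at (250,163). The till is still against the +y wall.

```bash
python3 -c "
from plant import r
print(r.hand_in())"
```

```text
the job is handed in; nothing more can be done
None
```

The job is handed in at about 19 s: the faceplate is flat, boss up, in the +y compartment, the till is pushed to its hard stop over it, the chuck key lies flat in the till, and I moved nothing else.

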